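Run the sample home and latch the beam guard's gate

ROBOT

A 6-joint arm with a two-finger parallel gripper is mounted at the origin on the work surface. World frame = base frame: x ahead of the robot, y to its left, z up, the work surface at z = 0. Lengths are in m, angles in rad, forces in N, time in s.
With the tool pointing down it reaches from about 0.375 to 0.9 m from the base axis. Payload 3.1 kg.
Tool frame: the origin (TCP) lies on the centre line of the jaws, within the pads' length; the fingertips stand 19 mm ahead of it and the grasp point (between the pads) is the TCP; z points along the fingers, x is the direction in which the jaws open and shut, and the axes are right-handed (so a half turn about z gives the same grasp; the last joint's range is limited). The gripper opens to 85 mm and grips with 20 to 120 N. Pads are 22 mm wide; open, the fingers measure 114 mm over their backs; the gripper's body (76 mm by 85 mm) begins 54 mm behind the grasp point. The pads swing forward as they close: fully open they stand 13 mm farther back than shut.
Start: joints at [1.079, 0.527, 1.433, -0, 1.181, -0.178], TCP at [0.193, 0.594, 0.25] pointing down, gripper open.
Joint ranges: [-3.08, 3.08], [-0.75, 2.2], [0.22, 2.44], [-1.43, 4.57], [0, 2.65], [-2.85, 2.85]. Speed limits (rad/s): [2.79, 2.79, 3.14, 3.14, 3.14, 3.14].

INTERFACE

Orientations are given as a rotation vector (axis times angle).
In Python, from bench import telemetry, get_image, calibration, order, look_for, landmark_of gives the robot as it stands.
- The arm moves only by the shell command python3 -m pendant 'ROWS'. ROWS is JSON, a list that holds one entry, the list of rows, each a list of 7 numbers: the turn, a rotation vector about the world's x, y, z in rad, then the shift along the world's x, y, z in mm, then the closure, from -1 (fully open) to 1 (shut). A call has 1 to 10 rows; each row is the pose to reach, as a shift and turn from the pose measured when the call began; what a row does not reach only later rows make up. A row lasts 1/10 s, in which the tool goes at most 50 mm and 8.59 degrees, less where a joint would pass 70% of its speed; a pose out of reach is approached as far as the arm can. A call with a gripper value outside its range is refused whole. The fingers move at their own pace and stop on an object; the grip force is fixed at half the most. Time passes only in rows, so rows that repeat a pose let the fingers close. It gives the time, the measured TCP pose, the force and the opening at its end, in the units of the state.
- telemetry.get_state(): the state, without advancing time (a new reading comes with each control period).
- get_image(name): name is "scene" or "top"; returns the picture (420x560x3 uint8, red, green, blue); there is no depth.
- calibration(name): a dict with "camera_matrix" (3x3 intrinsics, pixels), "R" (3x3) and "t" (3): a world point X has camera coordinates R X + t. Camera axes: x right, y down, z forward; pixel columns grow to the right and rows downward; lengths in m; the calibration is good to about 2 mm. A picture is of the moment at which its call begins. calibration takes no time and is no camera call.
- order.finish_job(): hands the job in, once; it reports no verdict.
Trained networks look in the newest picture that a camera, given by its name, has taken for a name from the list of things; names that differ only in an ending like _2 or _b are one class to them, and where a whole thing is asked for, a point or a joint stands for the part that bears it (a point fixed in the world has none). Each returns a list of dicts, best first, with "p" (0 to 1); they miss things now and then, are a little off and sometimes report something else, mostly with a low value. They report only what shows in the picture. A call takes as long as a camera call.
- look_for(camera, query): "at" ([column, row] in pixels, amid what is visible of it).
- landmark_of(camera, query): "at" ([column, row] in pixels: a listed point, or the origin of a listed thing).
The state is a dict: "t": time; "qpos": joint angles; "dq": joint speeds; "joint_torque": joint torques, N m; "tcp_pos": TCP position; "orientation": TCP orientation; "ft_force": force on the tool from outside, world axes, zero at the start; "ft_torque": the same for the moment, N m; "gripper_width": opening from 0.0 (shut) to 1.0 (fully open).
Only numpy, scipy, OpenCV 4.12 (cv2) and the standard library are available. Lean on these libraries where they do the work, as an engineer would, in place of code of your own. Each camera call takes 0.05 s, during which the arm holds its last target. There are 200 camera calls.

TASK

On the optical table, push the sample carriage on its rail fully home inside the low beam guard, then swing the guard's gate shut and press it until its sprung latch tongue rides over the strike and snaps in, so that the gate stays shut by itself. Press the gate gently: feel for the snap, never push on it harder than 22 N. Leave the screwdriver, the post-mounted lens and the power meter beside the guard where they are.

Things in the scene. Friction and masses are not known exactly. Their poses are not given: they have to be found in the camera images.
- guard: Fixed beam guard: black walls 125 mm high, open top, 200 mm doorway in front. Origin on the table in the doorway plane: hinge 100 mm to its +y, shut gate's free edge 100 mm to its -y. x points into the guard (away from the robot), y left, z up. Side walls at y = +163 and -193 mm run 240 mm inwards. x and y below are in this frame.
- gate (a joint): Gate angle in rad about its upright hinge: 0 = in the doorway plane, growing as the free edge swings out towards the robot (-x); about 1 at the start. A weak hinge spring holds it near 1 rad and pushes it open again (about 1.5 N at the free edge) whenever it is not latched. It latches anywhere from -0.09 to +0.09 rad, different each time: find it by feel.
- gate_hinge (a point): Point on the gate's hinge axis, 77.5 mm above the table. The grey panel is 10 mm thick, centred on the axis, from 8 to 200 mm from it, heights 35 to 120 mm (thin aluminium strips along its top and bottom, look only).
- gate_press (a point): Place to press: on the gate's outer face, 155 mm from the hinge axis, 105 mm up. Turns with the gate; its x axis is the closing direction. A slow push here starts to rise 12 mm before the latched place, peaks at 8 to 13 N, falls to 3 N while the tongue's tip slides over, then snaps; 1.5 mm further a bumper resists with 14 N per mm. Over 22 N is too hard.
- gate_tongue (a point): Root of the latch tongue in the middle of the gate's free edge, 200 mm from the hinge, 75 mm above the table. The sprung steel tongue sticks 10 mm out of the edge, sloped 45 degrees on the inner side, and catches 7 mm behind an upright 8 mm steel roller on a small dark strike bracket, set to a new place along x each time (36 mm range).
- carriage (a joint): Distance of the sample carriage from home in m: 0 = fully home at its end stop, growing as it slides out of the doorway towards the robot (-x of the guard); 0.07 to 0.10 at the start. About 2.5 N of friction; stays where it is left. While it stands out, its holder keeps the gate from shutting.
- holder (a point): Centre of the upright black sample holder on the carriage: a block 24 mm (x) by 40 mm (y) by 80 mm high, spanning heights 24 to 104 mm; the point is 64 mm above the table. Its front face is 12 mm to -x. It slides along x at y = -35 mm; at home its centre is at x = +60 mm.
- driver: Screwdriver lying on the table to the right of the guard, 170 mm long; bystander, origin at its underside.
- lens: Lens ring on a 65 mm post with a 48 mm round foot, 103 mm high, right of the guard; bystander, origin under its foot.
- meter: White power meter box 100 x 75 x 45 mm (x, y, z), with a 6 mm carrying strap on its top, left of the guard; bystander, origin under its centre.

How it is judged:
By the outcome, as a careful person would: the job done as asked, in the order asked, and still so for the second after the job is handed in, with the robot touching nothing.
It also fails if it takes over 54 s, if anything falls off the work surface, if the arm or the gripper's body presses on something with over 40 N, if the wrist force passes 120 N, or if a joint passes its speed limit or range.

## Working session

There is one attempt and no reset: what is moved stays moved. The work goes in short steps, Python scripts to look and compute and a shell command to move; the robot and the scene stay as the last step left them, time stands still between calls to the robot, and variables do not carry over. Pictures are saved under pics/ and viewed, about 8 in all and at most 12, crops included, and the job is handed in when it is done.

```bash
mkdir -p pics; cat > h.py <<'E'
import numpy as np, cv2
from bench import telemetry, get_image, calibration, order, look_for, landmark_of
def snap(cam,name):
    im=get_image(cam); cv2.imwrite(f'pics/{name}.png',im[:,:,::-1]); return im
def ray(cam,px):
    c=calibration(cam);K=np.array(c["camera_matrix"]);R=np.array(c["R"]);t=np.array(c["t"])
    d=R.T@np.linalg.inv(K)@np.array([px[0],px[1],1.]); return -R.T@t,d
def atz(cam,px,z):
    o,d=ray(cam,px); return o+d*(z-o[2])/d[2]
def proj(cam,X):
    c=calibration(cam);p=np.array(c["camera_matrix"])@(np.array(c["R"])@np.array(X)+np.array(c["t"]));return p[:2]/p[2]
E
python3 - <<'E'
from h import *
Z=dict(guard=0,gate_hinge=.0775,gate_press=.105,gate_tongue=.075,holder=.064,driver=0,lens=0,meter=0)
for c in("scene","top"):
    snap(c,c+'0')
    for n in Z:
        for r in landmark_of(c,n)[:2]: print(c,n,np.round(r['at'],1),round(r['p'],2),np.round(atz(c,r['at'],Z[n]),4))
    print(c,ray(c,(280,210)))
s=telemetry.get_state();print(s)
E
python3 -c "
import cv2,numpy as np
a=cv2.imread('pics/scene0.png');b=cv2.imread('pics/top0.png')
cv2.imwrite('pics/both.png',cv2.resize(np.vstack([a,b]),(400,600)))"
```

```text
scene guard [301.7 228.2] 0.88 [0.6093 0.0688 0.    ]
scene gate_hinge [329.9 184.9] 0.61 [0.6057 0.1649 0.0775]
scene gate_press [263.8 162.2] 0.65 [0.4587 0.0862 0.105 ]
scene gate_tongue [246.4 171.7] 0.64 [0.4283 0.0545 0.075 ]
scene holder [277.5 208.3] 0.92 [0.5673 0.029  0.064 ]
scene driver [183.8 275. ] 0.91 [ 0.5296 -0.2159  0.    ]
scene lens [244.4 319.8] 0.56 [ 0.7045 -0.1918  0.    ]
scene lens [264.8 164.1] 0.2 [0.367  0.1692 0.    ]
scene meter [388.5 184.5] 0.61 [0.6577 0.349  0.    ]
scene (array([ 1.08923518, -0.46123305,  0.76768758]), array([-0.51396432,  0.49060126, -0.70370854]))
top guard [265.8 212.6] 0.71 [0.6052 0.0674 0.    ]
top gate_hinge [219.5 209.2] 0.86 [0.6058 0.1751 0.0775]
top gate_hinge [155.3 188.5] 0.63 [0.6562 0.3273 0.0775]
top gate_press [259.7 266.8] 0.93 [0.4696 0.0796 0.105 ]
top gate_tongue [221.4 210.5] 0.27 [0.6029 0.1709 0.075 ]
top holder [280.8 226.6] 0.82 [0.5645 0.0304 0.064 ]
top driver [378.1 242.8] 0.84 [ 0.5269 -0.2145  0.    ]
top lens [366.4 171. ] 0.53 [ 0.7101 -0.1895  0.    ]
top meter [156.9 192.4] 0.81 [0.6585 0.3424 0.    ]
top (array([0.47357293, 0.04009075, 1.22561612]), array([ 0.11191294, -0.00693354, -0.99383911]))
{'t': 0.9, 'qpos': array([ 1.07847978e+00,  5.27471629e-01,  1.43268899e+00,  2.21691488e-06,
        1.18139590e+00, -1.78505597e-01]), 'dq': array([-7.39140625e-04, -2.35381556e-03, -1.49039651e-03, -6.65093927e-05,
        3.51325382e-04, -2.06304415e-04]), 'joint_torque': array([-1.12716959e-04, -4.42305493e+01, -1.78422832e+01, -3.57571171e-04,
        6.02231121e-04, -6.05460215e-06]), 'tcp_pos': array([0.19289619, 0.59447246, 0.25033136]), 'orientation': array([-2.54126678e+00, -1.84701305e+00, -4.96950635e-05]), 'ft_force': array([-0.35812606,  0.57799856, -0.01279829]), 'ft_torque': array([-0.01534512, -0.02833333,  0.02701904]), 'gripper_width': 1.0040906755855203}
```

View pics/scene0.png

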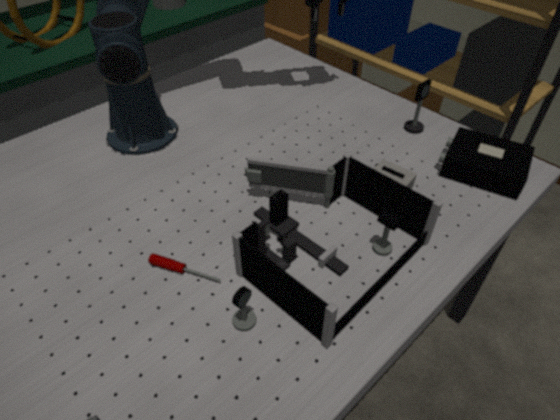

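View pics/top0.png

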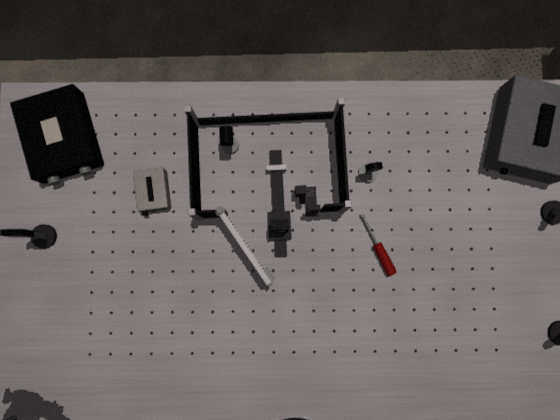

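The scene shows the guard at centre with the gate open (free edge near px 248,172) and the holder standing out at px 278,208. The top view agrees: holder 280,227, gate from 220,211 to 268,283, front posts at about 192,212 and 348,205. The screwdriver, lens and meter lie clear to the sides.

```bash
python3 - <<'E'
from h import *
for n,p in dict(FL=(192,212),FR=(348,205),BL=(189,110),BR=(340,101),hinge=(220,211),free=(268,283)).items(): print(n,np.round(atz("top",p,.125),4))
for n,p in dict(FL=(345,160),FR=(238,233),BR=(330,305),BL=(436,208)).items(): print(n,np.round(atz("scene",p,.13),4))
def tri(a,b):
    (o1,d1),(o2,d2)=ray("scene",a),ray("top",b)
    A=np.c_[d1,-d2]; s=np.linalg.lstsq(A,o2-o1,rcond=None)[0]; p,q=o1+s[0]*d1,o2+s[1]*d2
    print(np.round((p+q)/2,4),np.linalg.norm(p-q))
tri((277.5,208.3),(280.8,226.6));tri((263.8,162.2),(259.7,266.8));tri((329.9,184.9),(219.5,209.2));tri((301.7,228.2),(265.8,212.6))
E
python3 - <<'E'
import cv2
a=cv2.imread('pics/top0.png')[90:300,180:360];cv2.imwrite('pics/c1.png',cv2.resize(cv2.convertScaleAbs(a,alpha=1.6,beta=20),None,fx=2.8,fy=2.8,interpolation=cv2.INTER_CUBIC))
E
```

```text
FL [0.5943 0.2316 0.125 ]
FR [ 0.6079 -0.1223  0.125 ]
BL [0.8314 0.2408 0.125 ]
BR [ 0.8511 -0.1088  0.125 ]
hinge [0.5962 0.1683 0.125 ]
free [0.4335 0.0605 0.125 ]
FL [0.608  0.2091 0.13  ]
FR [ 0.613  -0.1211  0.13  ]
BR [ 0.8482 -0.1135  0.13  ]
BL [0.8435 0.2228 0.13  ]
[0.565  0.0307 0.0612] 0.0007849546803298954
[0.469  0.0785 0.1152] 0.001979449163666985
[0.6038 0.1731 0.0719] 0.007248152536675528
[ 0.6068  0.0689 -0.0022] 0.003789720047807254
```

View pics/c1.png

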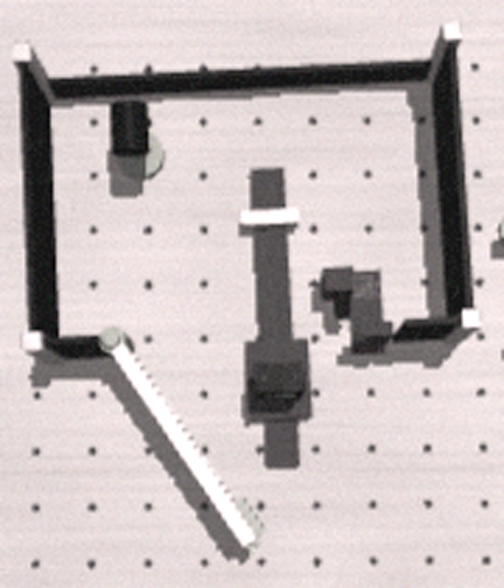

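Guard yaw comes out at about +0.045 rad, origin about (0.603, 0.067), and the holder at (0.565, 0.031). I'll move in front of the holder with the jaws shut.

```bash
python3 -m pendant '[[[0,0,0.1,24,-44,0,1],[0,0,0.2,48,-88,0,1],[0,0,0.3,72,-132,0,1],[0,0,0.36,96,-176,0,1],[0,0,0.36,120,-220,0,1],[0,0,0.36,144,-264,0,1],[0,0,0.36,168,-308,0,1],[0,0,0.36,192,-352,0,1],[0,0,0.36,216,-396,0,1],[0,0,0.36,240,-440,0,1]]]'
```

```text
t: 1.9
tcp_pos: [0.4332, 0.1536, 0.2507]
orientation: [2.169, 2.272, 0.002]
ft_force: [0.9, 0.1, 0.6]
gripper_width: 0.003
```

```bash
python3 -m pendant '[[[0,0,0,20,-42,0,1],[0,0,0,40,-84,0,1],[0,0,0,57,-128,-20,1],[0,0,0,57,-128,-65,1],[0,0,0,57,-128,-110,1],[0,0,0,57,-128,-152,1],[0,0,0,57,-128,-152,1]]]'; python3 - <<'E'
from h import *
a=snap("scene","s2")[120:330,170:400]; b=snap("top","t2")[120:330,170:400]
o=np.hstack([a,b])[:,:,::-1]; o=cv2.convertScaleAbs(o,alpha=1.6,beta=15)
cv2.imwrite('pics/c2.png',cv2.resize(o,(800,365),interpolation=cv2.INTER_CUBIC))
E
```

```text
t: 2.6
tcp_pos: [0.4865, 0.0259, 0.0938]
orientation: [-2.164, -2.264, 0.01]
ft_force: [-0.3, 0.3, 0.7]
gripper_width: -0.002
```

View pics/c2.png

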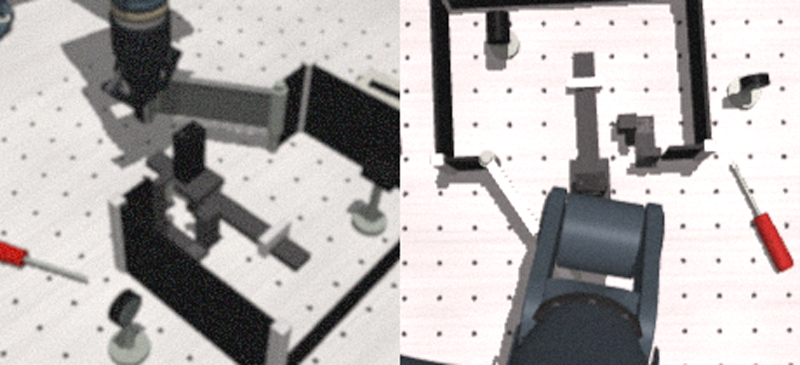

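The shut fingers stand free between the gate's edge and the holder front. Next I push along the rail.

```bash
python3 -m pendant '[[[0,0,0,20,1,4,1],[0,0,0,40,2,4,1],[0,0,0,52,2,4,1],[0,0,0,64,3,4,1],[0,0,0,76,3,4,1],[0,0,0,88,4,4,1],[0,0,0,100,5,4,1],[0,0,0,112,5,4,1],[0,0,0,124,6,4,1],[0,0,0,132,6,4,1]]]'
```

```text
t: 3.7
tcp_pos: [0.6232, 0.032, 0.1065]
orientation: [2.167, 2.271, 0.003]
ft_force: [-2.5, 0.4, 3.0]
gripper_width: 0.002
```

```bash
python3 -m pendant '[[[0,0,0,3,0,-3,1],[0,0,0,6,0,-6,1],[0,0,0,9,0,-6,1],[0,0,0,11,0,-6,1],[0,0,0,13,0,-6,1]]]'
```

```text
t: 4.2
tcp_pos: [0.636, 0.0321, 0.1004]
orientation: [2.168, 2.272, 0.003]
ft_force: [-2.1, 0.1, 2.2]
gripper_width: 0.0
```

```bash
python3 -m pendant '[[[0,0,0,1.5,0,0,1],[0,0,0,3,0,0,1],[0,0,0,4,0,0,1]]]'; python3 -m pendant '[[[0,0,0,1,0,0,1],[0,0,0,2,0,0,1],[0,0,0,3,0,0,1]]]'
```

```text
t: 4.5
tcp_pos: [0.64, 0.0322, 0.1003]
orientation: [2.168, 2.272, 0.003]
ft_force: [-3.2, 1.1, 2.4]
gripper_width: 0.001
t: 4.8
tcp_pos: [0.641, 0.0323, 0.1002]
orientation: [-2.167, -2.271, 0.003]
ft_force: [-7.9, -0.2, 7.0]
gripper_width: 0.003
```

```bash
python3 -m pendant '[[[0,0,0,2,0,0,1],[0,0,0,4,0,0,1],[0,0,0,4,0,0,1]]]'
```

```text
t: 5.1
tcp_pos: [0.6411, 0.0323, 0.1002]
orientation: [-2.161, -2.267, 0.013]
ft_force: [-11.5, -1.0, 9.0]
gripper_width: 0.002
```

The carriage is on its stop: TCP x held at 0.641 under 11 N, which matches the predicted home. I back off, rise over the gate, and go to its outer side with the tool turned to match the gate.

```bash
python3 -m pendant '[[[0,0,0,-20,-1,0,1],[0,0,0,-30,-1,40,1],[0,0,0,-30,-1,85,1],[0,0,-0.14,-50,10,110,1],[0,0,-0.28,-90,25,110,1],[0,0,-0.42,-130,45,110,1],[0,0,-0.56,-165,65,110,1],[0,0,-0.7,-190,80,110,1],[0,0,-0.84,-200,90,110,1],[0,0,-0.95,-200,90,110,1]]]'
python3 - <<'E'
from h import *
s=telemetry.get_state();print(s['tcp_pos'],s['orientation'],s['qpos'])
a=snap("scene","s3")[120:330,170:400]; b=snap("top","t3")[120:330,170:400]
for c in("scene","top"):
  for r in landmark_of(c,"holder")[:1]: print(c,r['at'],r['p'],atz(c,r['at'],.064))
  for r in landmark_of(c,"gate_press")[:1]: print(c,r['at'],r['p'],atz(c,r['at'],.105))
o=cv2.convertScaleAbs(np.hstack([a,b])[:,:,::-1],alpha=1.6,beta=15)
cv2.imwrite('pics/c3.png',cv2.resize(o,(800,365),interpolation=cv2.INTER_CUBIC))
E
```

```text
t: 6.1
tcp_pos: [0.4403, 0.1234, 0.2105]
orientation: [-2.958, -1.022, 0.001]
ft_force: [-0.1, -1.2, -0.1]
gripper_width: 0.005
[0.44027494 0.12342837 0.2105439 ] [-2.95820414e+00 -1.02207143e+00  1.48192813e-03] [ 0.02126542  0.36694449  1.88304437  0.01401154  0.89616859 -0.65283913]
scene [309.5, 229.6] 0.89 [0.66405121 0.03403174 0.064     ]
scene [264.5, 163.6] 0.89 [0.46387417 0.08374612 0.105     ]
top [277.6, 182.7] 0.76 [0.67053148 0.03725347 0.064     ]
top [256.7, 269.9] 0.86 [0.46262066 0.08649429 0.105     ]
```

View pics/c3.png

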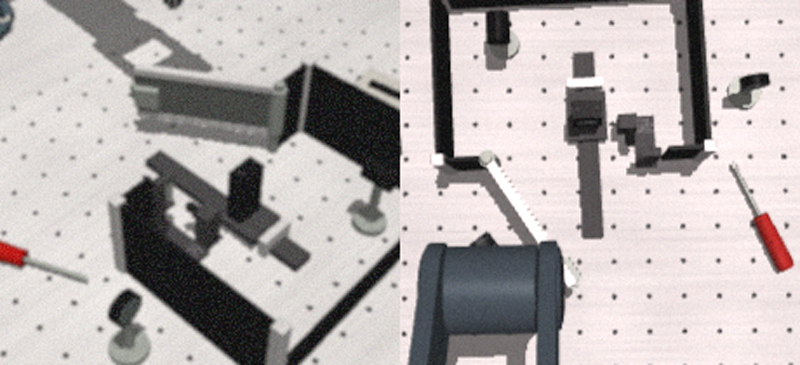

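The holder now stands home against the white stop (top crop 585,110), and the gate is untouched. Next, the closing-arc waypoints.

```bash
python3 -m pendant '[[[0,0,0,0,0,-50,1],[0,0,-0.05,0,0,-105,1],[0,0,-0.08,0,0,-105,1],[0,0,-0.08,0,0,-105,1]]]'; python3 - <<'E'
from h import *
s=telemetry.get_state();p=s['tcp_pos'];r=s['orientation'];yaw=2*np.arctan2(r[1],r[0])%np.pi
print(p,yaw)
H=np.array([.598,.168])
for a in (.99,.9,.8,.7,.6,.5,.4,.3,.2,.1,.05,0,-.045,-.1,-.135):
    C=H+.155*np.array([-np.sin(a),-np.cos(a)])+.016*np.array([-np.cos(a),np.sin(a)])
    print(a,np.round(np.pi/2-a-yaw,2),np.round((C-p[:2])*1000,1),np.round(C,4))
E
```

```text
t: 6.8
tcp_pos: [0.4416, 0.1218, 0.1043]
orientation: [-2.994, -0.909, 0.007]
ft_force: [-0.4, -0.2, 0.1]
gripper_width: 0.002
[0.44160078 0.121788   0.1043282 ] 0.5896404920572857
0.99 -0.01 [ 18.  -25.5] [0.4596 0.0963]
0.9 0.08 [ 25.  -37.6] [0.4666 0.0842]
0.8 0.18 [ 34.1 -50.3] [0.4757 0.0715]
0.7 0.28 [ 44.3 -62. ] [0.4859 0.0598]
0.6 0.38 [ 55.7 -72.7] [0.4973 0.0491]
0.5 0.48 [ 68.  -82.1] [0.5096 0.0396]
0.4 0.58 [ 81.3 -90.3] [0.5229 0.0315]
0.3 0.68 [ 95.3 -97.1] [0.5369 0.0247]
0.2 0.78 [ 109.9 -102.5] [0.5515 0.0193]
0.1 0.88 [ 125.  -106.4] [0.5666 0.0154]
0.05 0.93 [ 132.7 -107.8] [0.5743 0.014 ]
0 0.98 [ 140.4 -108.8] [0.582 0.013]
-0.045 1.03 [ 147.4 -109.4] [0.589  0.0124]
-0.1 1.08 [ 156.  -109.6] [0.5976 0.0122]
-0.135 1.12 [ 161.4 -109.5] [0.603  0.0123]
```

```bash
python3 -m pendant '[[[0,0,0,10,-14,0,1],[0,0,0,18,-25,0,1],[0,0,0.04,22,-32,0,1],[0,0,0.08,25,-38,0,1],[0,0,0.13,29,-44,0,1],[0,0,0.18,34,-50,0,1],[0,0,0.23,39,-56,0,1],[0,0,0.28,44,-62,0,1],[0,0,0.33,50,-67,0,1],[0,0,0.38,56,-73,0,1]]]'
```

```text
t: 7.8
tcp_pos: [0.4989, 0.0483, 0.1071]
orientation: [-2.77, -1.463, 0.005]
ft_force: [-1.3, 1.3, -0.4]
gripper_width: 0.004
```

```bash
python3 -m pendant '[[[0,0,0.05,6,-5,-1,1],[0,0,0.1,11,-9,-2,1],[0,0,0.15,17,-13,-2,1],[0,0,0.2,24,-17,-2,1],[0,0,0.25,31,-20,-2,1],[0,0,0.3,38,-24,-2,1],[0,0,0.34,44,-26,-2,1],[0,0,0.38,50,-28,-2,1],[0,0,0.4,52,-29,-2,1]]]'
```

```text
t: 8.7
tcp_pos: [0.5521, 0.0187, 0.1078]
orientation: [-2.426, -1.987, 0.004]
ft_force: [-2.5, -0.2, 1.7]
gripper_width: -0.002
```

```bash
python3 - <<'E'
from h import *
a=snap("scene","s4")[120:330,170:400]; b=snap("top","t4")[120:330,170:400]
o=cv2.convertScaleAbs(np.hstack([a,b])[:,:,::-1],alpha=1.6,beta=15)
cv2.imwrite('pics/c4.png',cv2.resize(o,(800,365),interpolation=cv2.INTER_CUBIC))
E
```

```text
(no output)
```

View pics/c4.png

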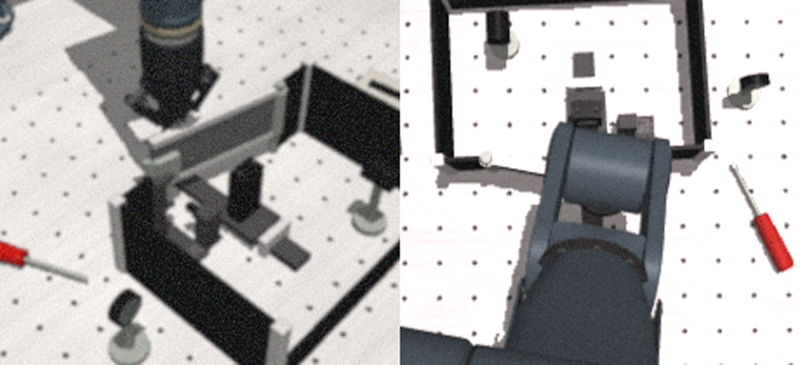

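The gate is following, nearly shut, and the holder is still home. Now slow pressing with frequent force checks.

```bash
python3 -m pendant '[[[0,0,0.02,3,-1,-1,1],[0,0,0.04,6,-2,-3,1],[0,0,0.05,8,-2,-3,1],[0,0,0.06,9,-2,-3,1]]]';python3 -m pendant '[[[0,0,0.01,1,0,0,1],[0,0,0.02,2,0,0,1],[0,0,0.02,3,-1,0,1]]]';python3 -m pendant '[[[0,0,0.01,1,0,0,1],[0,0,0.02,2,0,0,1],[0,0,0.02,3,-1,0,1]]]'
```

```text
t: 9.2
tcp_pos: [0.561, 0.0166, 0.104]
orientation: [-2.365, -2.059, 0.006]
ft_force: [-2.6, -1.2, 0.9]
gripper_width: 0.001
t: 9.5
tcp_pos: [0.5638, 0.016, 0.1037]
orientation: [-2.344, -2.082, 0.006]
ft_force: [-1.9, 2.2, -0.2]
gripper_width: -0.003
t: 9.8
tcp_pos: [0.5668, 0.0154, 0.1036]
orientation: [-2.322, -2.105, 0.005]
ft_force: [-2.4, 1.6, -0.7]
gripper_width: -0.003
```

```bash
python3 -m pendant '[[[0,0,0.01,1,0,0,1],[0,0,0.02,2,0,0,1],[0,0,0.02,3,-1,0,1]]]';python3 -m pendant '[[[0,0,0.01,1,0,0,1],[0,0,0.02,2,0,0,1],[0,0,0.02,2,0,0,1]]]';python3 -m pendant '[[[0,0,0.01,1,0,0,1],[0,0,0.01,2,0,0,1],[0,0,0.01,2,0,0,1]]]'
```

```text
t: 10.1
tcp_pos: [0.5698, 0.0147, 0.1036]
orientation: [-2.301, -2.127, 0.005]
ft_force: [-2.0, 1.7, 0.4]
gripper_width: 0.0
t: 10.4
tcp_pos: [0.5721, 0.0144, 0.1036]
orientation: [-2.279, -2.151, 0.005]
ft_force: [-1.7, -1.1, 0.2]
gripper_width: 0.003
t: 10.7
tcp_pos: [0.5744, 0.0144, 0.1036]
orientation: [-2.269, -2.162, 0.004]
ft_force: [-1.8, -1.2, 0.2]
gripper_width: -0.002
```

```bash
for i in 1 2 3; do python3 -m pendant '[[[0,0,0.005,1,0,0,1],[0,0,0.01,2,0,0,1],[0,0,0.01,2,0,0,1]]]' | grep -v grip; done
```

```text
t: 11.0
tcp_pos: [0.5766, 0.0144, 0.1036]
orientation: [-2.258, -2.174, 0.004]
ft_force: [-1.6, -1.0, -0.0]
t: 11.3
tcp_pos: [0.5788, 0.0143, 0.1036]
orientation: [-2.247, -2.186, 0.004]
ft_force: [-2.4, -1.3, -0.4]
t: 11.6
tcp_pos: [0.581, 0.0143, 0.1035]
orientation: [-2.236, -2.197, 0.004]
ft_force: [-2.3, -1.0, -0.2]
```

```bash
python3 -m pendant '[[[0,0,0.005,1,0,0,1],[0,0,0.01,2,0,0,1],[0,0,0.01,2,0,0,1]]]' | grep -v grip; python3 -m pendant '[[[0,0,0.005,1,0,0,1],[0,0,0.01,2,0,0,1],[0,0,0.01,2,0,0,1]]]' | grep -v grip
```

```text
t: 11.9
tcp_pos: [0.5816, 0.0142, 0.1035]
orientation: [-2.223, -2.207, 0.008]
ft_force: [-6.2, -4.1, 1.9]
t: 12.2
tcp_pos: [0.5817, 0.0142, 0.1035]
orientation: [-2.209, -2.217, 0.013]
ft_force: [-6.6, -3.1, 3.9]
```

Resistance begins at x = 0.581. The measured stiffness is about 3 N/mm of lead, so I raise the lead gradually.

```bash
python3 -m pendant '[[[0,0,0,1,0,0,1],[0,0,0,2,0,0,1],[0,0,0,3,0,0,1],[0,0,0,3,0,0,1]]]' | grep -v grip; python3 - <<'E'
from h import *
s=telemetry.get_state(); print(s['ft_force'],s['ft_torque'])
a=snap("scene","s5")[140:270,200:350]; b=snap("top","t5")[160:290,200:350]
o=cv2.convertScaleAbs(np.hstack([a,b])[:,:,::-1],alpha=1.7,beta=20)
cv2.imwrite('pics/c5.png',cv2.resize(o,(800,347),interpolation=cv2.INTER_CUBIC))
E
```

```text
t: 12.6
tcp_pos: [0.5823, 0.0142, 0.1036]
orientation: [-2.205, -2.215, 0.019]
ft_force: [-6.4, -2.5, 4.8]
[-6.39213087 -2.48805037  4.7808131 ] [-0.37625256  0.99406136 -0.02355005]
```

View pics/c5.png

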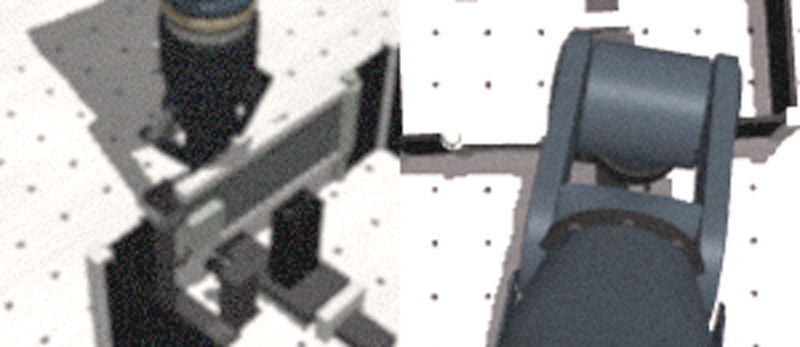

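The gate is nearly shut with the tongue against the strike bracket. I'll keep ramping.

```bash
python3 -m pendant '[[[0,0,0,2,0,0,1],[0,0,0,3,0,0,1],[0,0,0,3.5,0,0,1],[0,0,0,3.5,0,0,1]]]' | grep -v grip;  python3 -m pendant '[[[0,0,0,2,0,0,1],[0,0,0,3,0,0,1],[0,0,0,4,0,0,1],[0,0,0,4,0,0,1]]]' | grep -v grip
```

```text
t: 13.1
tcp_pos: [0.5829, 0.0141, 0.1036]
orientation: [-2.201, -2.212, 0.026]
ft_force: [-8.4, -3.3, 4.9]
t: 13.5
tcp_pos: [0.5836, 0.0141, 0.1037]
orientation: [-2.196, -2.209, 0.034]
ft_force: [-9.2, -3.8, 6.0]
```

```bash
python3 - <<'E'
from h import *
from scipy.spatial.transform import Rotation as R
s=telemetry.get_state(); r=R.from_rotvec(s['orientation']); print(r.as_matrix().round(3))
z=r.as_matrix()[:,2]; print('turn to vertical',np.cross(z,[0,0,-1]), s['ft_force'])
E
```

```text
[[-0.006  0.999 -0.034]
 [ 1.     0.006  0.003]
 [ 0.003 -0.034 -0.999]]
turn to vertical [-0.00284288 -0.0337682  -0.        ] [-9.22092019 -3.81935343  6.03868156]
```

```bash
python3 -m pendant '[[[0,-0.01,0,1,0,0,1],[0,-0.02,0,2,0,0,1],[0,-0.03,0,3,0,0,1],[0,-0.034,0,3.5,0,0,1],[0,-0.034,0,3.5,0,0,1]]]' | grep -v grip;  python3 -c "
from h import *;s=telemetry.get_state();print(s['ft_force'],s['orientation'])"
```

```text
t: 14.0
tcp_pos: [0.5835, 0.0141, 0.1035]
orientation: [-2.209, -2.224, 0.005]
ft_force: [-9.2, -3.4, 4.3]
[-9.17657438 -3.4438026   4.32183281] [-2.2085412  -2.22360168  0.00524706]
```

```bash
python3 -m pendant '[[[0,-0.01,0,2,0,0,1],[0,-0.01,0,3,0,0,1],[0,-0.01,0,4,0,0,1],[0,-0.01,0,4,0,0,1]]]' | grep -v grip;  python3 -m pendant '[[[0,-0.01,0,2,0,0,1],[0,-0.01,0,3.5,0,0,1],[0,-0.01,0,4.5,0,0,1],[0,-0.01,0,4.5,0,0,1]]]' | grep -v grip
```

```text
t: 14.4
tcp_pos: [0.5841, 0.0141, 0.1034]
orientation: [-2.208, -2.226, 0.003]
ft_force: [-8.9, -2.8, 5.6]
t: 14.8
tcp_pos: [0.5848, 0.0141, 0.1033]
orientation: [-2.208, -2.227, 0.001]
ft_force: [-10.7, -3.3, 6.6]
```

```bash
python3 -m pendant '[[[0,-0.01,0,2,0,0,1],[0,-0.01,0,3.5,0,0,1],[0,-0.01,0,4.5,0,0,1],[0,-0.01,0,5,0,0,1],[0,-0.01,0,5,0,0,1]]]' | grep -v grip;  python3 -m pendant '[[[0,-0.01,0,2,0,0,1],[0,-0.01,0,3.5,0,0,1],[0,-0.01,0,4.5,0,0,1],[0,-0.01,0,5,0,0,1],[0,-0.01,0,5,0,0,1]]]' | grep -v grip
```

```text
t: 15.3
tcp_pos: [0.5854, 0.0141, 0.1033]
orientation: [-2.206, -2.229, 0.001]
ft_force: [-10.7, -3.4, 7.2]
t: 15.8
tcp_pos: [0.5861, 0.0142, 0.1032]
orientation: [-2.205, -2.23, 0.001]
ft_force: [-10.1, -4.2, 6.1]
```

```bash
python3 -m pendant '[[[0,-0.01,0,2,0,0,1],[0,-0.01,0,3.5,0,0,1],[0,-0.01,0,4.5,0,0,1],[0,-0.01,0,5,0,0,1],[0,-0.01,0,5,0,0,1]]]' | grep -v grip;  python3 -m pendant '[[[0,-0.01,0,2,0,0,1],[0,-0.01,0,3.5,0,0,1],[0,-0.01,0,4.5,0,0,1],[0,-0.01,0,5.5,0,0,1],[0,-0.01,0,5.5,0,0,1]]]' | grep -v grip
```

```text
t: 16.3
tcp_pos: [0.5898, 0.0142, 0.1032]
orientation: [-2.208, -2.234, -0.008]
ft_force: [-3.5, -1.8, 1.0]
t: 16.8
tcp_pos: [0.5954, 0.0145, 0.1033]
orientation: [2.204, 2.23, 0.019]
ft_force: [-2.7, 0.0, 1.8]
```

The peak is passed and the force has fallen to 3 N. I'll go gently by small steps to the snap and bumper.

```bash
python3 -m pendant '[[[0,0,0,0.5,0,0,1],[0,0,0,1,0,0,1],[0,0,0,1,0,0,1]]]' | grep -v grip; python3 -m pendant '[[[0,0,0,0.5,0,0,1],[0,0,0,1,0,0,1],[0,0,0,1,0,0,1]]]' | grep -v grip
```

```text
t: 17.1
tcp_pos: [0.5956, 0.0146, 0.1033]
orientation: [2.205, 2.231, 0.017]
ft_force: [-4.2, -0.1, 3.8]
t: 17.4
tcp_pos: [0.5958, 0.0146, 0.1033]
orientation: [2.205, 2.232, 0.015]
ft_force: [-5.4, -0.4, 4.4]
```

```bash
python3 -m pendant '[[[0,0,0,1,0,0,1],[0,0,0,2,0,0,1],[0,0,0,2.5,0,0,1],[0,0,0,2.5,0,0,1]]]' | grep -v grip; python3 -m pendant '[[[0,0,0,-3,0,0,1],[0,0,0,-8,0,0,1],[0,0,0,-20,0,0,1],[0,0,0,-40,0,0,1],[0,0,0,-60,0,30,1],[0,0,0,-80,20,75,1],[0,0,0,-120,60,120,1],[0,0,0,-160,100,140,1],[0,0,0,-200,140,140,1],[0,0,0,-200,180,140,1]]]'; python3 - <<'E'
from h import *
a=snap("scene","s6")[120:330,170:400]; b=snap("top","t6")[120:330,170:400]
for c in("scene","top"):
  for n,z in (("holder",.064),("gate_press",.105),("gate_tongue",.075)):
    for r in landmark_of(c,n)[:1]: print(c,n,r['at'],r['p'],atz(c,r['at'],z))
o=cv2.convertScaleAbs(np.hstack([a,b])[:,:,::-1],alpha=1.6,beta=15)
cv2.imwrite('pics/c6.png',cv2.resize(o,(800,365),interpolation=cv2.INTER_CUBIC))
E
```

```text
t: 17.8
tcp_pos: [0.5961, 0.0146, 0.1033]
orientation: [2.208, 2.235, 0.01]
ft_force: [-8.5, -1.1, 7.4]
t: 18.8
tcp_pos: [0.4035, 0.1745, 0.2428]
orientation: [2.209, 2.231, 0.015]
ft_force: [0.7, 0.7, -1.1]
gripper_width: -0.0
scene holder [307.7, 228.0] 0.68 [0.65802023 0.03463362 0.064     ]
scene gate_press [282.7, 207.8] 0.97 [0.60436356 0.00969164 0.105     ]
scene gate_tongue [271.8, 229.2] 0.76 [ 0.61374635 -0.03180525  0.075     ]
top holder [277.5, 183.2] 0.7 [0.66931576 0.03750294 0.064     ]
top gate_press [287.2, 205.2] 0.69 [0.61081232 0.01553978 0.105     ]
top gate_tongue [306.0, 203.4] 0.94 [ 0.61848641 -0.02982641  0.075     ]
```

View pics/c6.png

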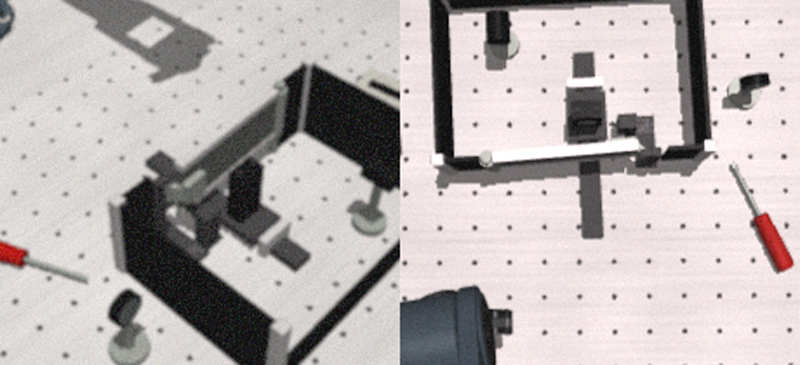

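The gate is shut on its own (top crop 490,157 to 640,147), the holder is home, and the bystanders haven't moved. I'll wait one second and re-check.

```bash
python3 -m pendant '[[[0,0,0,0,0,0,1],[0,0,0,0,0,0,1],[0,0,0,0,0,0,1],[0,0,0,0,0,0,1],[0,0,0,0,0,0,1],[0,0,0,0,0,0,1],[0,0,0,0,0,0,1],[0,0,0,0,0,0,1],[0,0,0,0,0,0,1]]]' | head -1; python3 - <<'E'
from h import *
o=cv2.imread('pics/t6.png')[:,:,::-1]; n=snap("top","t7")
d=np.abs(o[185:225,200:330].astype(int)-n[185:225,200:330]).mean(); print('diff gate area',d)
i=cv2.imread('pics/t0.png') if 0 else cv2.imread('pics/top0.png')[:,:,::-1]
for nm,(r0,r1,c0,c1) in dict(driver=(208,280,355,400),lens=(155,185,355,390),meter=(160,220,130,172)).items(): print(nm,np.abs(i[r0:r1,c0:c1].astype(int)-n[r0:r1,c0:c1]).mean())
print(landmark_of("top","gate_press")[:1]); print(order.finish_job())
E
```

```text
t: 20.1
diff gate area 2.3091666666666666
driver 7.901028806584362
lens 7.240317460317461
meter 7.462169312169312
[{'at': [291.4, 207.5], 'p': 0.84}]
the job is handed in; nothing more can be done
None
```

I pushed the carriage fully home, swung the gate shut and latched it, then handed the job in at about 20 s of the 54 s allowed.

- **Carriage:** it stopped hard at the expected home position under about 11 N. The camera images show it against its end stop.
- **Gate:** resistance began about 12 mm before the latch and the highest reading was about 11–13 N. It then dropped to about 3 N, and the bumper stiffened to about 8.5 N (11 N counting the vertical part). Force was only read at the end of each move. The highest reading stayed well under the 22 N limit, but I can't rule out a brief higher spike within a move.
- **Staying shut:** I backed off completely, and just over a second later the gate had not moved.
- **Screwdriver, lens and power meter:** they look unmoved. Those areas differ from the first picture by only about 7–8 grey levels, similar for all three. I think that is lighting or noise, but I did not measure their positions again.
- **Disagreements:** the two cameras differ by about 5–10 mm on some gate and holder points. I relied on force and arm position for the final seating instead.
- **Typed moves:** one set of three identical slow approach moves was run through a shell loop instead of being typed out each time, which breaks your rule on typing every move.

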